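Drag the steel plate home in the drilling jig and pin it

TASK

The steel plate has been left too far in under the bridge of the drilling jig: with shut fingertips press down on its ribbed top face and drag it back by friction, towards the robot, until its near edge is fully home against the jig's front stop, never pressing on the plate with more than 25 N so that its ribbed facing is not torn. Only then take the locating pin from its wooden holder and drop it through the plate's hole into the hole of the bed below, all the way down to its head, and leave it there. Leave the other things on the bench where they are.

Things in the scene. Friction and masses are not known exactly. Their poses are not given: they have to be found in the camera images.
- jig: Fixed dark steel drilling jig. Origin: at bench height under the middle of the front stop's inner face; +x along the channel, away from the robot (yaw to 0.25 rad), z up. Channel x = 0 to 235 mm, 123 mm wide (y), centred. The plate lies on two runners, tops 28 mm above the bench, 1.5 mm above the bed. Side rails (15 mm wide) and stop (x = -20 to 0) end 33 mm above the bench.
- bridge_edge (a point): Middle of the top near edge of the jig's grey bridge, which covers the channel and rails from x = 145 to 235 mm of the jig. Underside 43 mm, top (this point) 67 mm, bushings to 74 mm above the bench. Closed at the back: the plate's far edge cannot be reached.
- bed_hole (a point): Centre of the mouth, 26.5 mm above the bench, of the vertical blind hole in the jig's bed: 14.5 mm diameter, 24.5 mm deep, 30 mm from the stop on the channel's centre line. The plate's hole is concentric with it when the plate is home.
- plate: Loose steel plate flat in the channel, 150 (x) x 120 (y) x 6 mm, 0.6 to 0.9 kg. Origin: middle of its near edge, underside; +x along its length, away from the stop. Top 1 mm above the rails; black rubber ribs across it from x = 50 mm on (fingertip grip 0.5 or more). Through hole, 18 mm diameter, at x = 30 mm, y = 0. Starts 28 to 55 mm from the stop. Slides on oil, friction 0.13 to 0.2.
- pin: Loose upright steel locating pin, 0.11 kg. Origin: on its axis at the underside of its head, z up. Above: round head 24 mm diameter, 32 mm high. Below: shank 12 mm diameter, 24 mm long, the last 4 mm tapering to 6 mm. Starts standing in the holder, head resting on it. Fully down in the jig its head rests on the plate, origin 34 mm above the bench.
- holder: Fixed wooden block 80 x 80 mm, 34 mm high, with one 14.5 mm hole in the middle of its top that holds the pin; left or right of the jig. Origin: centre of its underside.
- bolt_bin: open grey plastic bin of bolts, 80 x 80 x 45 mm, as likely to stand left or right of the jig; origin: centre of its underside. A bystander.
- offcut: wooden offcut 90 x 45 x 22 mm; origin: centre of its underside. A bystander.
- pipe_collar: white plastic pipe collar, 42 mm outside diameter, 26 mm high; origin: centre of its underside. A bystander.
- wrench: steel wrench lying flat; a bystander.
- screwdriver: screwdriver with a wooden handle, lying flat; a bystander.
- hammer: hammer lying flat; a bystander.

How it is judged (in metres and radians):
On the way, in this order (a step that is already met when the one before it is completed fails the run):
1. the fingertips press on the plate while it is still more than 10 mm short of the stop, the pin still in its holder (contact force between the fingers and plate above 2 N and x of plate in the frame of jig above 0.01 m and distance of pin from where it was at the start of the episode below 0.02 m), for 0.1 s.
2. the plate is home, within 3 mm of the stop, with the pin still in its holder (x of plate in the frame of jig below 0.003 m and distance of pin from where it was at the start of the episode below 0.02 m), for 0.2 s.
At the end, for the whole second after the job is handed in: The plate's near edge is within 3 mm of the jig's front stop; the pin stands upright (within 0.1 rad) through the plate in the bed hole, within 4 mm of its axis, its head down on the plate (within 2 mm); plate and pin at rest (x of plate in the frame of jig below 0.003 m and horizontal distance between pin and bed_hole below 0.004 m and z of pin in the frame of jig between 0.031 and 0.036 m and angle between pin's own z axis and vertical below 0.1 rad and linear speed of each of pin, plate below 0.02 m/s); the robot touches nothing.
It fails at once if fingers press on the plate with more than 25 N (contact force between the fingers and plate above 25 N).
It fails at once if a bystander is moved by more than 30 mm (distance of any of bolt_bin, offcut, pipe_collar, wrench, screwdriver, hammer from where it was at the start of the episode above 0.03 m).
It also fails if it takes over 67 s, if anything falls off the work surface, if the arm or the gripper's body presses on something with over 40 N, if the wrist force passes 120 N, or if a joint passes its speed limit or range.

ROBOT

A 6-joint arm with a two-finger parallel gripper is mounted at the origin on the work surface. World frame = base frame: x ahead of the robot, y to its left, z up, the work surface at z = 0. Lengths are in m, angles in degrees, forces in N, time in s.
With the tool pointing down it reaches from about 0.35 to 0.725 m from the base axis. Payload 6 kg.
Tool frame: the origin (TCP) lies at the very end of the fingers, on their centre line; the grasp point (between the pads) lies 19 mm behind it; x points along the fingers, y is the direction in which the jaws open and shut, and the axes are right-handed (so a half turn about x gives the same grasp; the last joint's range is limited). The gripper opens to 85 mm and grips with 20 to 120 N. Pads are 22 mm wide; open, the fingers measure 114 mm over their backs; the gripper's body (76 mm by 85 mm) begins 54 mm behind the grasp point. The pads swing forward as they close: fully open they stand 13 mm farther back than shut.
Start: joints at [-44.88, 2.303, 4.859, 0, -92.561, -19.12], TCP at [0.263, -0.539, 0.231] pointing down, gripper open.
Joint ranges: [-146.85, 146.85], [-73.84, 115.35], [-62.03, 85.46], [-188.31, 113.3], [-161.28, -10.13], [-171.36, 171.36]. Speed limits (degrees/s): [147.25, 147.25, 172.46, 180, 180, 180].

INTERFACE

Orientations are given as [roll, pitch, yaw] about the fixed x, y, z axes, in that order (R = Rz(yaw) Ry(pitch) Rx(roll)).
In Python, from cell import bot gives the robot as it stands.
- The arm moves only by the shell command python3 -m creep 'ROWS' [OPENING] [FORCE]. ROWS is JSON, a list that holds one entry, the list of rows, each a list of 6 numbers: the shift along the tool's x, y, z normalised to -1 to 1, where 1 is 0.4 m, then the turn, a rotation vector about the tool's x, y, z normalised to -1 to 1, where 1 is 1.5 rad. A call has 1 to 12 rows; each row shifts and turns the commanded pose from where the row before left it, along the tool's axes as they then stand; what a row does not reach is not made up. A row lasts 1/12 s, in which the tool goes at most 41.7 mm and 7.16 degrees, less where a joint would pass 70% of its speed; a pose out of reach is approached as far as the arm can. A call with a number of a shift or a turn outside -1 to 1 is refused whole. A call with a gripper value outside its range is refused whole. OPENING is the opening, from 0 (shut) to 1 (fully open), set as the call begins (- or left out, the last holds). The fingers move at their own pace and stop on an object; FORCE is the grip in N (left out, the last holds). Time passes only in rows, so rows that do not move let the fingers close. It gives the time, the measured TCP pose, the force and the opening at its end, in the units of the state.
- bot.sense(): the state, without advancing time (a new reading comes with each control period).
- bot.camera(name): name is "scene" or "top"; returns (picture, depth): 384x512x3 uint8, red, green, blue; 384x512 float32, m along the optical axis (not along the pixel's ray), 0 where there is no reading.
- bot.camera_params(name): a dict with "K" (3x3 intrinsics, pixels), "xyz" and "orientation" of the camera in the world. Camera axes: x right, y up, looking along -z (the intrinsics and any distortion apply to the point x, -y, -z); pixel columns grow to the right and rows downward; lengths in m; the calibration is good to about 2 mm. A picture is of the moment at which its call begins. camera_params takes no time and is no camera call.
- bot.close_job(): hands the job in, once; it reports no verdict.
The state is a dict: "t": time; "joint_positions": joint angles; "qd": joint speeds; "tau": joint torques, N m; "position": TCP position; "ee_rot": TCP orientation; "contact_force": force on the tool from outside, world axes, zero at the start; "ft_torque": the same for the moment, N m; "opening": finger opening in m.
Only numpy, scipy, OpenCV 4.12 (cv2) and the standard library are available. Lean on these libraries where they do the work, as an engineer would, in place of code of your own. Each camera call takes 0.05 s, during which the arm holds its last target.

## Working session

There is one attempt and no reset: what is moved stays moved. The work goes in short steps, Python scripts to look and compute and a shell command to move; the robot and the scene stay as the last step left them, time stands still between calls to the robot, and variables do not carry over. Pictures are saved under pics/ and viewed, and the job is handed in when it is done.

```bash
ls; mkdir -p pics; python3 - <<'E'
from cell import bot
import cv2, numpy as np
print(bot.sense())
for n in("scene","top"):
    p=bot.camera_params(n); print(n,p)
    im,d=bot.camera(n); np.save(f'pics/{n}_d0.npy',d); cv2.imwrite(f'pics/{n}0.png',im[:,:,::-1])
    print(im.shape,(d==0).mean())
E
```

```text
pics
{'t': 0.0, 'joint_positions': array([-4.48788635e+01,  2.33832475e+00,  4.80105937e+00, -2.54379285e-02,
       -9.25627293e+01, -1.91180180e+01]), 'qd': array([-0.01243715, -0.11638591, -0.16208177, -0.06183636, -0.00575927,
       -0.04867672]), 'tau': array([-3.40093211e-04, -3.68199885e+01,  3.47405577e+01,  6.93258002e+00,
       -5.58036249e-03,  2.10105810e-05]), 'position': array([ 0.26295268, -0.53893334,  0.23027385]), 'ee_rot': array([ 94.85774419,  89.89682642, 120.86197792]), 'contact_force': array([0.19215919, 2.10064871, 0.75895064]), 'ft_torque': array([ 0.04300887,  0.01984853, -0.01927309]), 'opening': 0.08564936563963069}
scene {'K': array([[400.94287942,   0.        , 250.58451219],
       [  0.        , 400.94287942, 188.15809043],
       [  0.        ,   0.        ,   1.        ]]), 'xyz': array([ 1.00593768, -0.65685826,  0.78363103]), 'orientation': array([47.88680226, -0.41039179, 37.2664281 ])}
(384, 512, 3) 0.0040283203125
top {'K': array([[489.26855637,   0.        , 253.11227682],
       [  0.        , 489.26855637, 194.46199646],
       [  0.        ,   0.        ,   1.        ]]), 'xyz': array([ 0.34204466, -0.01913331,  1.53154177]), 'orientation': array([  6.72942147,   0.64347481, -88.93826174])}
(384, 512, 3) 0.004048665364583333
```

View pics/scene0.png

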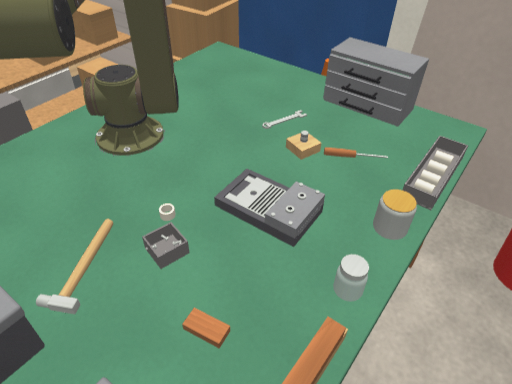

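View pics/top0.png

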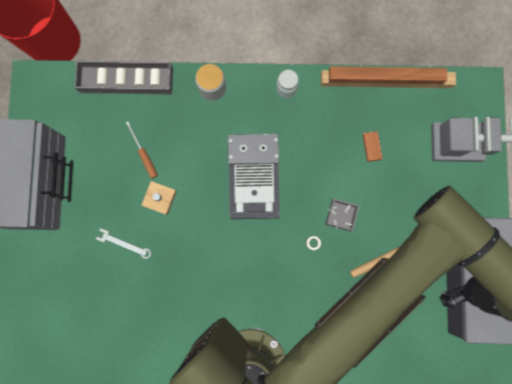

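The scene view shows the jig at about (270,205), the holder with the pin at (303,143), the bin at (165,245) and the collar at (167,212). In the top view the jig is at (254,176) with its bridge on the far side, and the holder and pin are at (158,198). Next I'll zoom in on both.

```bash
cat > h.py <<'E'
import numpy as np, cv2
from scipy.spatial.transform import Rotation as R
from cell import bot
def cam(n):
    p=bot.camera_params(n); return p['K'],np.array(p['xyz']),R.from_euler('xyz',p['orientation'],degrees=True).as_matrix()
def ray(n,u,v,z):
    K,c,M=cam(n); u=np.asarray(u,float);v=np.asarray(v,float)
    d=np.stack([(u-K[0,2])/K[0,0],-(v-K[1,2])/K[1,1],-np.ones_like(u)],-1)@M.T
    s=(z-c[2])/d[...,2]; return c+d*s[...,None]
def cloud(n,d):
    K,c,M=cam(n); v,u=np.mgrid[:d.shape[0],:d.shape[1]]
    P=np.stack([(u-K[0,2])/K[0,0]*d,-(v-K[1,2])/K[1,1]*d,-d],-1)
    return P@M.T+c
def proj(n,P):
    K,c,M=cam(n); q=(np.asarray(P)-c)@M; return np.array([K[0,0]*q[...,0]/-q[...,2]+K[0,2],K[1,1]*-q[...,1]/-q[...,2]+K[1,2]]).T
def snap(n,tag):
    im,d=bot.camera(n); cv2.imwrite(f'pics/{n}{tag}.png',im[:,:,::-1]); np.save(f'pics/{n}_d{tag}.npy',d); return im,d
def crop(n,tag,x0,y0,x1,y1,s,out):
    im=cv2.imread(f'pics/{n}{tag}.png')[y0:y1,x0:x1]
    cv2.imwrite(f'pics/{out}.png',cv2.resize(im,None,fx=s,fy=s,interpolation=cv2.INTER_CUBIC))
E
python3 - <<'E'
from h import *
crop('top','0',220,125,290,225,6,'ct0'); crop('scene','0',205,120,335,245,6,'cs0'); crop('top','0',100,110,190,260,4,'ch0')
for n in('top','scene'):
    d=np.load(f'pics/{n}_d0.npy'); P=cloud(n,d)
    for px in ([(254,176),(254,150),(158,198),(200,250)] if n=='top' else [(302,195),(303,135),(250,190),(200,150)]): print(n,px,P[px[1],px[0]].round(4))
E
```

```text
top (254, 176) [ 0.5766 -0.0007  0.0304]
top (254, 150) [6.502e-01 3.000e-04 7.080e-02]
top (158, 198) [0.4995 0.2887 0.0608]
top (200, 250) [ 0.3454  0.1638 -0.0018]
scene (302, 195) [0.6546 0.0345 0.0709]
scene (303, 135) [0.5054 0.2826 0.061 ]
scene (250, 190) [5.107e-01 3.000e-04 3.290e-02]
scene (200, 150) [0.2448 0.0815 0.0016]
```

View pics/ct0.png

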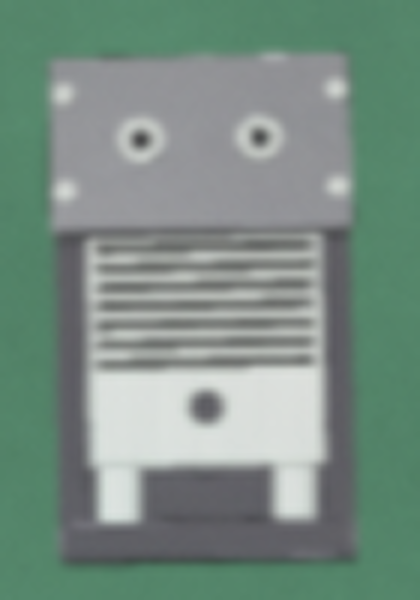

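View pics/cs0.png

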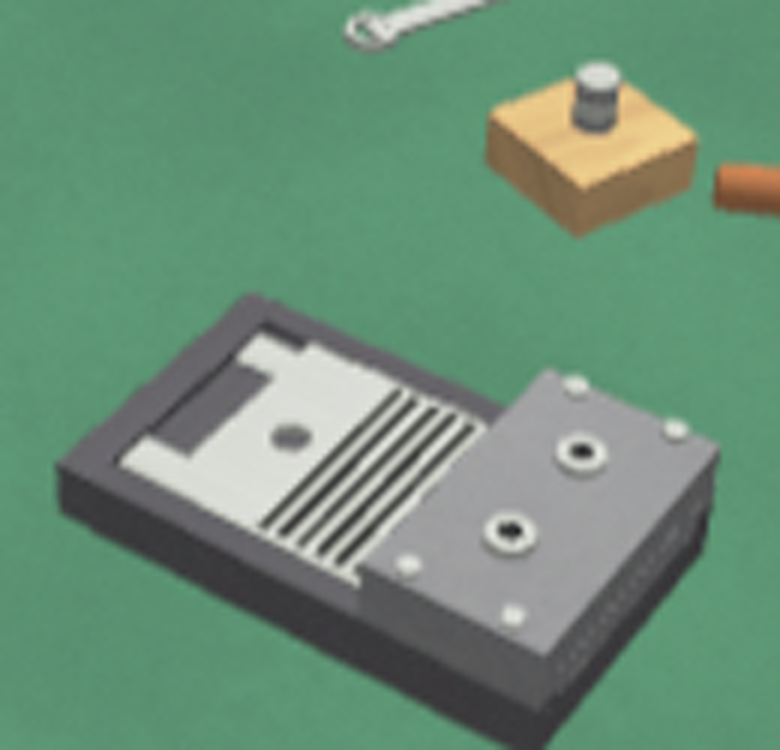

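View pics/ch0.png

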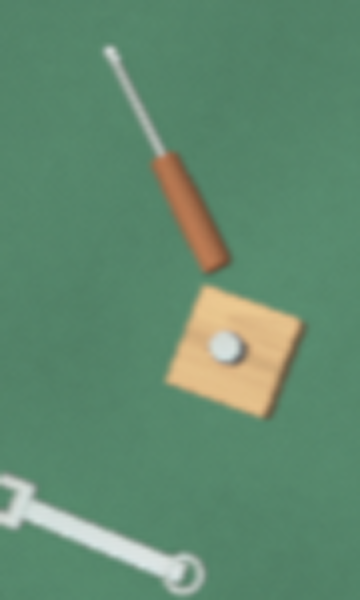

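The top crop shows the white plate with black ribs, its hole at about (254.3,193). Its near edge is at row 202.6 and the runners meet the stop at row 212. The bridge's near edge is at row 164. Next I'll refine these to sub-pixel.

```bash
python3 - <<'E'
from h import *
g=cv2.imread('pics/top0.png',0).astype(float); im=cv2.imread('pics/top0.png')
def edge(prof,a,rise):
    dd=np.diff(prof)*rise; k=int(np.argmax(dd)); 
    s=slice(max(k-1,0),k+2); w=np.clip(dd[s],0,None); return a+ (np.arange(len(dd))[s]*w).sum()/w.sum()+.5
# stop/runner boundary per column (white -> dark going down)
def cols(us,a,b,rise,z):
    pts=[(u,edge(g[a:b,u],a,rise)) for u in us]; P=ray('top',[p[0] for p in pts],[p[1] for p in pts],z)
    print([round(p[1],2) for p in pts]);print(P[:,:2].round(4).tolist()); return P
print('stop'); S=cols([238,239,240,241,267,268,269,270],205,218,-1,.033)
print('plate near'); N=cols([246,248,250,252,255,258,261,263],196,209,-1,.034)
print('bridge near',); cols([231,232,276,277],155,172,-1,.067)
print('yaw stop',np.degrees(np.arctan2(*(np.polyfit(S[:,1],S[:,0],1)[:1].tolist()+[1]))), np.degrees(np.arctan(-np.polyfit(S[:,1],S[:,0],1)[0])),np.degrees(np.arctan(-np.polyfit(N[:,1],N[:,0],1)[0])))
def rows(vs,a,b,rise,z):
    pts=[(edge(g[v,a:b],a,rise),v) for v in vs]; P=ray('top',[p[0] for p in pts],[p[1] for p in pts],z); f=np.polyfit(P[:,0],P[:,1],1)
    print([round(p[0],2) for p in pts], P[:,:2].mean(0).round(4), 'yaw',np.degrees(np.arctan(f[0])).round(2)); return P,f
print('plate L');rows(range(187,200),228,242,1,.034); print('plate R');rows(range(187,200),268,279,-1,.034)
hsv=cv2.cvtColor(im,cv2.COLOR_BGR2HSV)
jm=((hsv[...,1]<70)).astype(np.uint8)
print('bridgeL');c=jm.astype(float)
for nm,v0,v1,z in(('bridge',138,160,.067),('rail',170,210,.033)):
    sat=hsv[...,1].astype(float); L=[];Rr=[]
    for v in range(v0,v1):
        L.append((edge(sat[v,222:240],222,-1),v)); Rr.append((edge(sat[v,268:288],268,1),v))
    L=np.array(L);Rr=np.array(Rr);PL=ray('top',L[:,0],L[:,1],z);PR=ray('top',Rr[:,0],Rr[:,1],z)
    M=(PL+PR)/2; f=np.polyfit(M[:,0],M[:,1],1); print(nm,'width',np.linalg.norm(PL-PR,axis=1).mean(),M.mean(0).round(4),'yaw',np.degrees(np.arctan(f[0])))
# plate hole
m=((g[188:199,248:262]<160)).astype(np.uint8); w=np.clip(215-g[187:200,247:262],0,None); w[w<30]=0
vv,uu=np.mgrid[187:200,247:262]; hu,hv=(uu*w).sum()/w.sum(),(vv*w).sum()/w.sum(); print('hole',hu,hv,ray('top',hu,hv,.033))
# bushing & pin
for nm,(u0,v0,u1,v1) in {'b1':(238,143,249,154),'b2':(258,143,268,154)}.items():
    s=g[v0:v1,u0:u1]; w=np.clip(s-175,0,None); vv,uu=np.mgrid[v0:v1,u0:u1]; a,b=(uu*w).sum()/w.sum(),(vv*w).sum()/w.sum(); print(nm,a,b,ray('top',a,b,.074))
sat=hsv[185:212,145:172,1]; mm=(sat<60).astype(np.uint8); n,l,st,ce=cv2.connectedComponentsWithStats(mm); print(st,ce+[145,185])
for i in range(1,n): print('pin top',ray('top',ce[i][0]+145,ce[i][1]+185,.066))
E
```

```text
stop
[np.float64(211.69), np.float64(211.69), np.float64(211.68), np.float64(211.67), np.float64(210.82), np.float64(210.84), np.float64(210.83), np.float64(210.81)]
[[0.4644, 0.0464], [0.4645, 0.0433], [0.4646, 0.0403], [0.4647, 0.0372], [0.4687, -0.0426], [0.4687, -0.0457], [0.4688, -0.0488], [0.4689, -0.0518]]
plate near
[np.float64(202.45), np.float64(202.36), np.float64(202.26), np.float64(202.25), np.float64(202.29), np.float64(202.25), np.float64(202.25), np.float64(201.82)]
[[0.4933, 0.0224], [0.4937, 0.0162], [0.4941, 0.0101], [0.4942, 0.0039], [0.4943, -0.0053], [0.4946, -0.0145], [0.4947, -0.0237], [0.4961, -0.0299]]
bridge near
[np.float64(162.81), np.float64(162.78), np.float64(162.28), np.float64(162.18)]
[[0.6102, 0.0695], [0.6103, 0.0665], [0.6141, -0.0671], [0.6145, -0.0702]]
yaw stop -2.6982051904937885 2.6982051904937885 2.3114853244696407
plate L
[np.float64(233.82), np.float64(234.31), np.float64(234.29), np.float64(234.29), np.float64(234.3), np.float64(234.31), np.float64(234.32), np.float64(234.36), np.float64(234.45), np.float64(234.48), np.float64(234.47), n
[... 1530 characters left out ...]
 [169.         210.5       ]
 [155.5        211.        ]]
pin top [0.5380341  0.31959191 0.066     ]
pin top [0.5388852 0.2694878 0.066    ]
pin top [0.53595916 0.26177982 0.066     ]
pin top [0.53034501 0.32229347 0.066     ]
pin top [0.53303488 0.25407646 0.066     ]
pin top [0.52266486 0.32499189 0.066     ]
pin top [0.51347089 0.32761938 0.066     ]
pin top [0.50335747 0.2931687  0.066     ]
pin top [0.47840598 0.24743414 0.066     ]
pin top [0.47098271 0.3257281  0.066     ]
pin top [0.46809115 0.31804071 0.066     ]
pin top [0.47079254 0.25016304 0.066     ]
pin top [0.46377029 0.30576341 0.066     ]
pin top [0.46167865 0.25283032 0.066     ]
pin top [0.45945335 0.29349724 0.066     ]
```

```bash
python3 - <<'E'
from h import *
crop('scene','0',280,122,330,160,14,'cs1'); crop('top','0',140,180,175,215,16,'ch1')
# holder in top view: orange mask
hsv=cv2.cvtColor(cv2.imread('pics/top0.png'),cv2.COLOR_BGR2HSV)
m=((hsv[...,0]>8)&(hsv[...,0]<30)&(hsv[...,1]>60)).astype(np.uint8); m[:, :140]=0;m[:,180:]=0;m[:180]=0;m[216:]=0
m=cv2.morphologyEx(m,cv2.MORPH_CLOSE,np.ones((11,11)))
c=max(cv2.findContours(m,0,2)[0],key=cv2.contourArea); r=cv2.minAreaRect(c);print(r); print('holder',ray('top',r[0][0],r[0][1],.034)); bx=cv2.boxPoints(r);print(ray('top',bx[:,0],bx[:,1],.034).round(4))
o=np.array([.4667,-.0033,0]);y=np.radians(2.25);Rz=np.array([[np.cos(y),-np.sin(y),0],[np.sin(y),np.cos(y),0],[0,0,1]])
for nm,p in {'stop inner L':(0,.0615,.033),'stop inner R':(0,-.0615,.033),'plate hole':(.0583,0,.034),'bridge edge':(.145,0,.067),'bridge nearL':(.145,.0765,.067),'bridge nearR':(.145,-.0765,.067),'front L':(-.02,.0765,.033),'frontR':(-.02,-.0765,.033)}.items():
    q=Rz@np.array(p)+o; print(nm,proj('scene',q).round(1),((proj('scene',q)-[205,120])*6).round(),proj('top',q).round(1))
print(proj('scene',np.array([.503,.2932,.066])))
E
```

```text
((158.51368713378906, 197.63014221191406), (27.62171173095703, 26.334259033203125), 20.556045532226562)
holder [0.50354533 0.29273798 0.034     ]
[[0.4794 0.346  0.034 ]
 [0.5567 0.3208 0.034 ]
 [0.5277 0.2393 0.034 ]
 [0.4509 0.265  0.034 ]]
stop inner L [249.4 172.8] [266. 317.] [234.2 211.7]
stop inner R [223.4 196.4] [111. 458.] [274.2 210.8]
plate hole [253.8 192.1] [293. 433.] [253.8 192.4]
bridge edge [281.3 195.9] [458. 455.] [253.1 162.7]
bridge nearL [296.1 180.2] [546. 361.] [227.9 163.3]
bridge nearR [265.1 213. ] [361. 558.] [278.3 162.2]
front L [246.8 167.7] [251. 286.] [229.4 218.3]
frontR [214.3 196.6] [ 56. 459.] [279.3 217.2]
[304.26567673 131.91861226]
```

View pics/cs1.png

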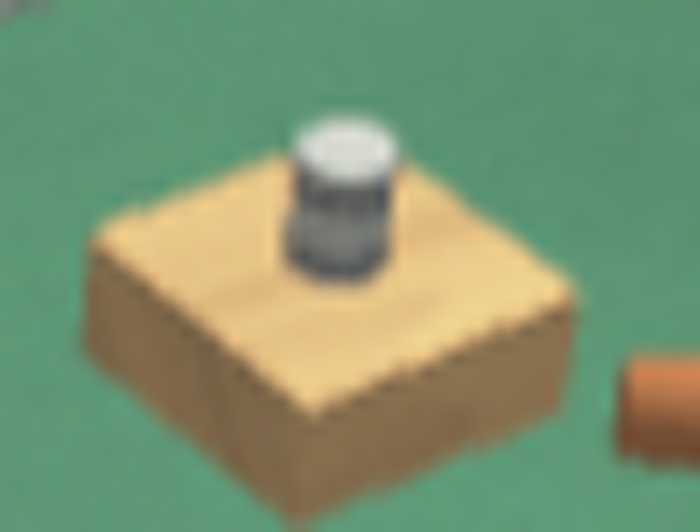

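View pics/ch1.png

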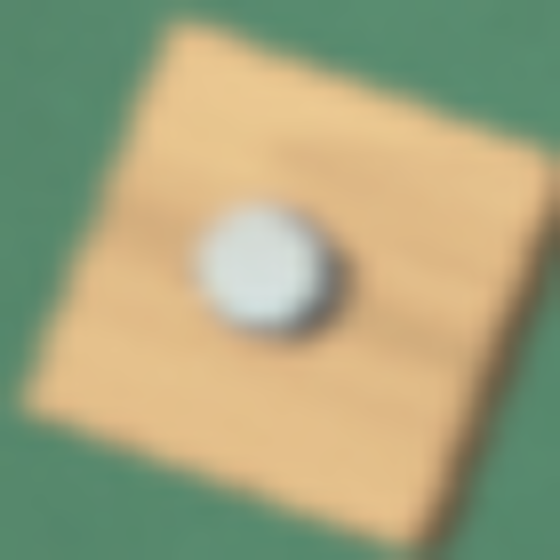

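Both views agree to about 1 px:
- **Jig:** origin about (0.467,-0.003), yaw about 2.25°.
- **Plate:** about 28 mm from the stop.
- **Pin:** about (0.5035,0.2935), head top at 66 mm.

Next I'll compute the moves for the approach.

```bash
cat > go.py <<'E'
import sys
from h import *
# go.py x y z yawdeg : jaw axis (tool y) world yaw; prints the needed shift in normalised tool units and turn
s=bot.sense(); M=R.from_euler('xyz',s['ee_rot'],degrees=True).as_matrix()
p=s['position']
print('t',round(s['t'],2),'pos',p.round(4),'tool x',M[:,0].round(3),'y',M[:,1].round(3),'z',M[:,2].round(3),'F',s['contact_force'].round(2),'open',round(s['opening'],4))
if len(sys.argv)>1:
    x,y,z,a=map(float,sys.argv[1:5]); 
    c=[]
    for a2 in(a,a+180):
        ty=np.array([np.cos(np.radians(a2)),np.sin(np.radians(a2)),0]);tx=np.array([0,0,-1.]);T=np.stack([tx,ty,np.cross(tx,ty)],1)
        rv=R.from_matrix(M.T@T).as_rotvec(); c.append((np.linalg.norm(rv),rv,a2,T))
    for n,rv,a2,T in sorted(c,key=lambda q:q[0]):
        print('yaw',a2,'turn units',(rv/1.5).round(4))
    d=np.array([x,y,z])-p
    print('d',d.round(4),'shift units now',(M.T@d/.4).round(4),'after turn',(sorted(c,key=lambda q:q[0])[0][3].T@d/.4).round(4),'J6',s['joint_positions'][5].round(1))
E
python3 go.py 0.5746 0.001 0.12 92.25
```

```text
t 0.1 pos [ 0.263  -0.539   0.2304] tool x [-0.001  0.001 -1.   ] y [-0.438  0.899  0.002] z [ 0.899  0.438 -0.   ] F [0.21 0.17 0.3 ] open 0.0854
yaw 92.25 turn units [ 0.2764 -0.0003 -0.0011]
yaw 272.25 turn units [-1.818e+00  1.500e-03 -4.000e-04]
d [ 0.3116  0.54   -0.1104] shift units now [0.2772 0.8712 1.2921] after turn [0.2759 1.3183 0.8315] J6 -19.1
```

```bash
python3 -m creep '[[[0,0,0,0.0691,0,0],[0,0,0,0.0691,0,0],[0,0,0,0.0691,0,0],[0,0,0,0.0691,0,0],[0,0.08,0.0505,0,0,0],[0,0.08,0.0505,0,0,0],[0,0.08,0.0505,0,0,0],[0,0.08,0.0505,0,0,0],[0,0.08,0.0505,0,0,0],[0,0.08,0.0505,0,0,0],[0,0.08,0.0505,0,0,0],[0,0.08,0.0505,0,0,0]]]' 0 40 && python3 go.py 0.5746 0.001 0.12 92.25
```

```text
t: 1.1
position: [0.4149, -0.2753, 0.231]
ee_rot: [103.4, 90.0, 105.6]
contact_force: [1.3, -0.5, 0.2]
opening: 0.0003
t 1.1 pos [ 0.4149 -0.2753  0.231 ] tool x [-0.  0. -1.] y [-0.039  0.999  0.   ] z [ 0.999  0.039 -0.   ] F [ 1.25 -0.49  0.23] open 0.0003
yaw 92.25 turn units [-0.0001 -0.0001 -0.0002]
yaw 272.25 turn units [ 2.0943e+00 -4.0000e-04  1.0000e-04]
d [ 0.1597  0.2763 -0.111 ] shift units now [0.2778 0.6744 0.4261] after turn [0.2776 0.6745 0.4261] J6 -77.4
```

```bash
python3 -m creep '[[[0,0.08,0.0505,0,0,0],[0,0.08,0.0505,0,0,0],[0,0.08,0.0505,0,0,0],[0,0.08,0.0505,0,0,0],[0,0.08,0.0505,0,0,0],[0,0.08,0.0505,0,0,0],[0,0.08,0.0505,0,0,0],[0,0.08,0.0505,0,0,0],[0.08,0,0,0,0,0],[0.08,0,0,0,0,0],[0,0,0,0,0,0],[0,0,0,0,0,0]]]' && python3 go.py 0.5746 0.001 0.06 92.25
```

```text
t: 2.1
position: [0.5649, -0.0153, 0.1657]
ee_rot: [-163.2, 89.7, -160.9]
contact_force: [0.8, 0.8, 0.8]
opening: -0.0003
t 2.1 pos [ 0.5649 -0.0153  0.1657] tool x [-0.004 -0.001 -1.   ] y [-0.039  0.999 -0.001] z [ 0.999  0.039 -0.004] F [0.82 0.77 0.83] open -0.0003
yaw 92.25 turn units [ 0.0001 -0.0029  0.0009]
yaw 272.25 turn units [-2.0943e+00 -1.4000e-03 -4.5000e-03]
d [ 0.0097  0.0163 -0.1057] shift units now [0.2642 0.0401 0.027 ] after turn [0.2644 0.0397 0.0259] J6 -106.5
```

```bash
python3 -m creep '[[[0.03,0.04,0.026,0,0,0],[0.08,0,0,0,0,0],[0.08,0,0,0,0,0],[0.05,0,0,0,0,0],[0.025,0,0,0,0,0],[0,0,0,0,0,0],[0,0,0,0,0,0],[0,0,0,0,0,0],[0,0,0,0,0,0]]]' && python3 go.py 0.5746 0.001 0.036 92.25; python3 -c "
from h import *
snap('scene','1');snap('top','1');crop('scene','1',205,120,335,245,6,'cs2');crop('top','1',200,110,310,230,5,'ct2')"
```

```text
t: 2.85
position: [0.577, 0.0015, 0.0639]
ee_rot: [7.9, 89.8, 10.1]
contact_force: [0.2, -0.4, -0.7]
opening: -0.0
t 2.85 pos [0.577  0.0015 0.0639] tool x [ 0.004  0.001 -1.   ] y [-0.039  0.999  0.001] z [0.999 0.039 0.004] F [ 0.15 -0.38 -0.66] open -0.0
yaw 92.25 turn units [-0.0001  0.0025 -0.0003]
yaw 272.25 turn units [ 2.0943e+00 -5.0000e-04 -3.9000e-03]
d [-0.0024 -0.0005 -0.0279] shift units now [ 0.0697 -0.0011 -0.0063] after turn [ 0.0698 -0.001  -0.006 ] J6 -107.8
```

View pics/cs2.png

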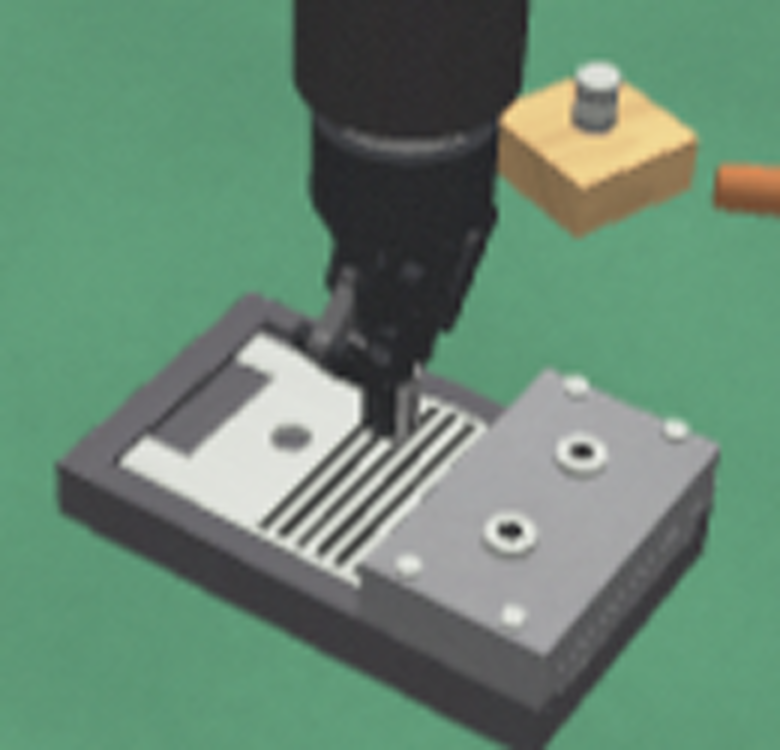

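The shut fingertips hover over the ribs (crop about (390,430)), clear of the bridge. Now I'll come down slowly.

```bash
python3 -m creep '[[[0.02,0,-0.003,0,0,0],[0.02,0,-0.003,0,0,0],[0.015,0,0,0,0,0],[0,0,0,0,0,0],[0,0,0,0,0,0],[0,0,0,0,0,0],[0,0,0,0,0,0]]]' && python3 go.py 0.5746 0.001 0.036 92.25;
```

```text
t: 3.53
position: [0.5735, 0.0013, 0.0396]
ee_rot: [-0.1, 90.0, 2.1]
contact_force: [0.2, 0.1, -0.3]
opening: 0.0
t 3.53 pos [0.5735 0.0013 0.0396] tool x [ 0.  0. -1.] y [-0.039  0.999 -0.   ] z [0.999 0.039 0.   ] F [ 0.18  0.11 -0.31] open 0.0
yaw 92.25 turn units [-0.      0.0003  0.    ]
yaw 272.25 turn units [ 2.0944e+00  0.0000e+00 -5.0000e-04]
d [ 0.0011 -0.0003 -0.0036] shift units now [ 0.0091 -0.001   0.0026] after turn [ 0.0091 -0.001   0.0026] J6 -107.9
```

```bash
for i in 1; do python3 -m creep '[[[0.003,0,0,0,0,0],[0,0,0,0,0,0],[0.003,0,0,0,0,0],[0,0,0,0,0,0],[0.002,0,0,0,0,0],[0,0,0,0,0,0],[0,0,0,0,0,0]]]'; done;  python3 go.py
```

```text
t: 4.12
position: [0.5732, 0.0013, 0.036]
ee_rot: [154.7, 90.0, 157.0]
contact_force: [-0.2, -0.1, -0.0]
opening: 0.0003
t 4.12 pos [0.5732 0.0013 0.036 ] tool x [-0.  0. -1.] y [-0.039  0.999  0.   ] z [ 0.999  0.039 -0.   ] F [-0.19 -0.09 -0.01] open 0.0003
```

```bash
python3 -m creep '[[[0.002,0,0,0,0,0],[0,0,0,0,0,0],[0,0,0,0,0,0]]]';  python3 go.py
```

```text
t: 4.37
position: [0.5732, 0.0013, 0.0352]
ee_rot: [168.4, 90.0, 170.6]
contact_force: [-0.2, -0.1, 0.1]
opening: 0.0001
t 4.37 pos [0.5732 0.0013 0.0352] tool x [-0.  0. -1.] y [-0.039  0.999  0.   ] z [ 0.999  0.039 -0.   ] F [-0.24 -0.11  0.06] open 0.0001
```

```bash
python3 -m creep '[[[0.001,0,0,0,0,0],[0,0,0,0,0,0],[0.001,0,0,0,0,0],[0,0,0,0,0,0],[0,0,0,0,0,0]]]'
```

```text
t: 4.78
position: [0.5733, 0.0013, 0.0345]
ee_rot: [156.6, 90.0, 158.8]
contact_force: [0.0, -0.1, -0.4]
opening: -0.0001
```

```bash
python3 -m creep '[[[0.001,0,0,0,0,0],[0,0,0,0,0,0],[0,0,0,0,0,0]]]'
```

```text
t: 5.03
position: [0.5733, 0.0013, 0.0342]
ee_rot: [51.9, 90.0, 54.1]
contact_force: [0.7, 0.1, 1.4]
opening: 0.0001
```

```bash
python3 -m creep '[[[0.001,0,0,0,0,0],[0,0,0,0,0,0],[0,0,0,0,0,0]]]'
```

```text
t: 5.28
position: [0.5733, 0.0013, 0.0342]
ee_rot: [-9.4, 90.0, -7.2]
contact_force: [-2.9, 0.8, 4.2]
opening: 0.0001
```

```bash
python3 -m creep '[[[0.001,0,0,0,0,0],[0,0,0,0,0,0],[0,0,0,0,0,0]]]'
```

```text
t: 5.53
position: [0.5734, 0.0013, 0.0341]
ee_rot: [-18.8, 90.0, -16.5]
contact_force: [-3.6, 0.7, 6.8]
opening: -0.0
```

```bash
python3 -m creep '[[[0.001,0,0,0,0,0],[0,0,0,0,0,0],[0,0,0,0,0,0]]]'
```

```text
t: 5.78
position: [0.5734, 0.0013, 0.0342]
ee_rot: [-24.7, 90.0, -22.4]
contact_force: [-4.9, 1.0, 9.6]
opening: -0.0002
```

```bash
python3 -m creep '[[[0.0008,0,0,0,0,0],[0,0,-0.002,0,0,0],[0,0,-0.002,0,0,0],[0,0,-0.002,0,0,0],[0,0,-0.002,0,0,0],[0,0,0,0,0,0]]]'
```

```text
t: 6.28
position: [0.5718, 0.0014, 0.0341]
ee_rot: [2.8, 89.7, 5.1]
contact_force: [4.2, -0.1, 4.8]
opening: 0.0002
```

```bash
python3 -m creep '[[[0.001,0,0,0,0,0],[0.0005,0,-0.002,0,0,0],[0,0,-0.002,0,0,0],[0,0,-0.002,0,0,0],[0,0,-0.002,0,0,0],[0,0,-0.002,0,0,0],[0,0,0,0,0,0]]]'; python3 -c "
from h import *
snap('scene','2');crop('scene','2',205,120,335,245,6,'cs3')"
```

```text
t: 6.87
position: [0.5684, 0.0013, 0.0342]
ee_rot: [3.0, 89.7, 5.2]
contact_force: [4.3, 0.6, 7.1]
opening: -0.0002
```

View pics/cs3.png

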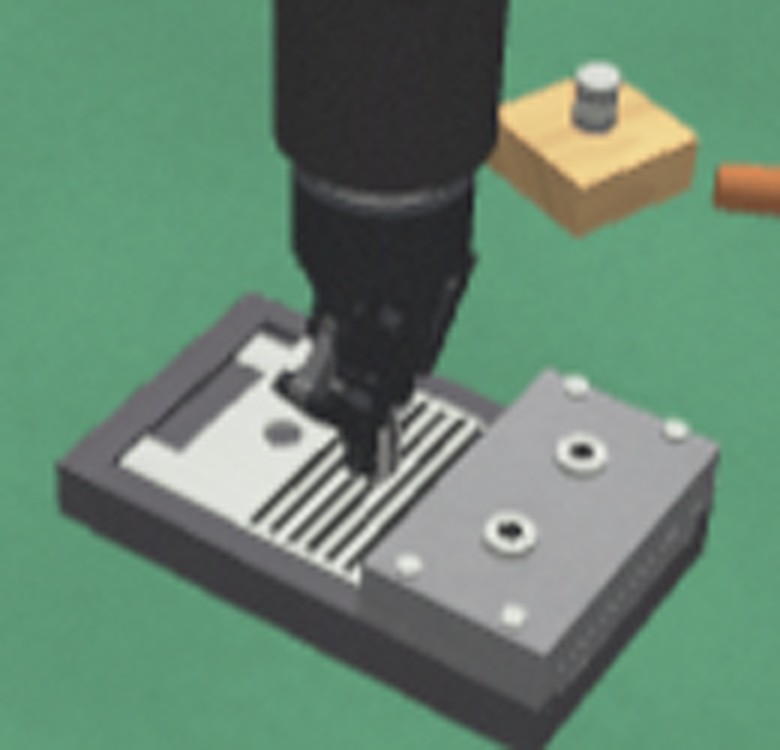

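The plate follows the fingers: in the crop its hole went from (291,437) to (282,433). I'll keep dragging.

```bash
python3 -m creep '[[[0.0008,0,-0.002,0,0,0],[0,0,-0.003,0,0,0],[0,0,-0.003,0,0,0],[0,0,-0.003,0,0,0],[0,0,-0.003,0,0,0],[0,0,-0.003,0,0,0],[0,0,-0.003,0,0,0],[0,0,0,0,0,0]]]'
```

```text
t: 7.58
position: [0.5606, 0.0011, 0.0341]
ee_rot: [2.8, 89.6, 5.1]
contact_force: [3.6, 0.7, 8.7]
opening: 0.0002
```

```bash
python3 -m creep '[[[0,0,-0.003,0,0,0],[0,0,-0.003,0,0,0],[0,0,-0.003,0,0,0],[0,0,-0.003,0,0,0],[0,0,-0.003,0,0,0],[0,0,0,0,0,0]]]'; python3 go.py; python3 -c "
from h import *
snap('scene','3');crop('scene','3',205,120,335,245,6,'cs4')"
```

```text
t: 8.08
position: [0.5546, 0.0008, 0.0341]
ee_rot: [2.7, 89.6, 5.0]
contact_force: [3.6, 1.1, 8.0]
opening: -0.0
t 8.08 pos [0.5546 0.0008 0.0341] tool x [ 0.006  0.001 -1.   ] y [-0.04   0.999  0.   ] z [0.999 0.04  0.006] F [3.6  1.09 8.02] open -0.0
```

View pics/cs4.png

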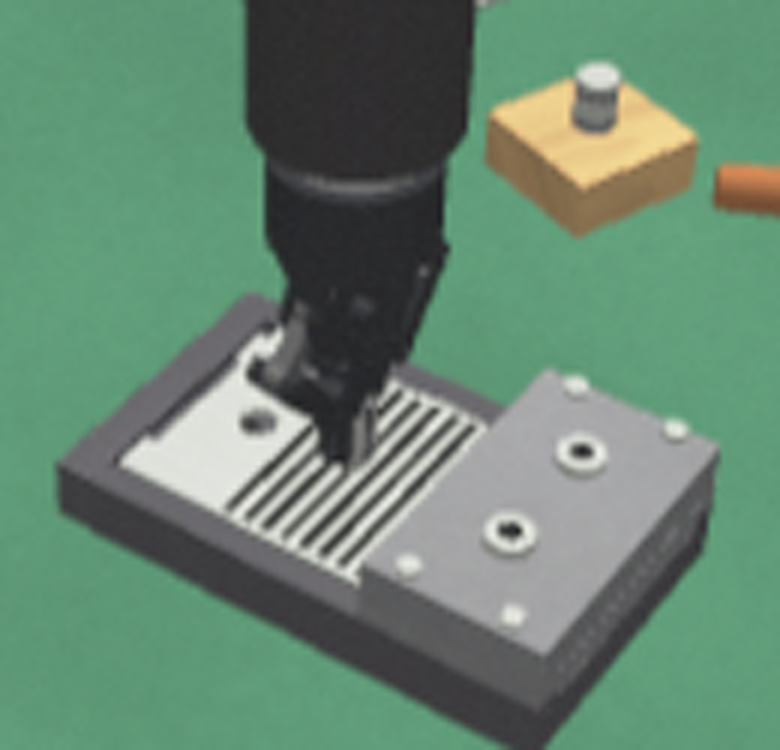

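About 9 mm is left by the image. I'll go on towards the stop and watch for the force step.

```bash
python3 -m creep '[[[0,0,-0.003,0,0,0],[0,0,-0.003,0,0,0],[0,0,-0.003,0,0,0],[0,0,-0.003,0,0,0],[0,0,-0.002,0,0,0],[0,0,-0.002,0,0,0],[0,0,0,0,0,0]]]'
```

```text
t: 8.72
position: [0.5483, 0.0006, 0.0341]
ee_rot: [3.0, 89.6, 5.3]
contact_force: [4.1, -0.3, 8.4]
opening: 0.0001
```

```bash
python3 -m creep '[[[0,0,-0.002,0,0,0],[0,0,-0.002,0,0,0],[0,0,0,0,0,0]]]'
```

```text
t: 8.97
position: [0.5467, 0.0005, 0.0341]
ee_rot: [3.2, 89.6, 5.5]
contact_force: [4.7, -0.2, 7.7]
opening: 0.0
```

```bash
python3 -m creep '[[[0,0,-0.002,0,0,0],[0,0,-0.002,0,0,0],[0,0,0,0,0,0]]]'
```

```text
t: 9.22
position: [0.5451, 0.0005, 0.0341]
ee_rot: [3.1, 89.6, 5.4]
contact_force: [4.5, 1.2, 8.0]
opening: 0.0002
```

```bash
python3 -m creep '[[[0,0,-0.002,0,0,0],[0,0,-0.002,0,0,0],[0,0,0,0,0,0]]]'; python3 -c "
from h import *
snap('scene','4');crop('scene','4',205,120,335,245,6,'cs5')"
```

```text
t: 9.47
position: [0.5438, 0.0005, 0.0341]
ee_rot: [3.8, 89.6, 6.0]
contact_force: [5.0, 1.1, 6.6]
opening: 0.0003
```

View pics/cs5.png

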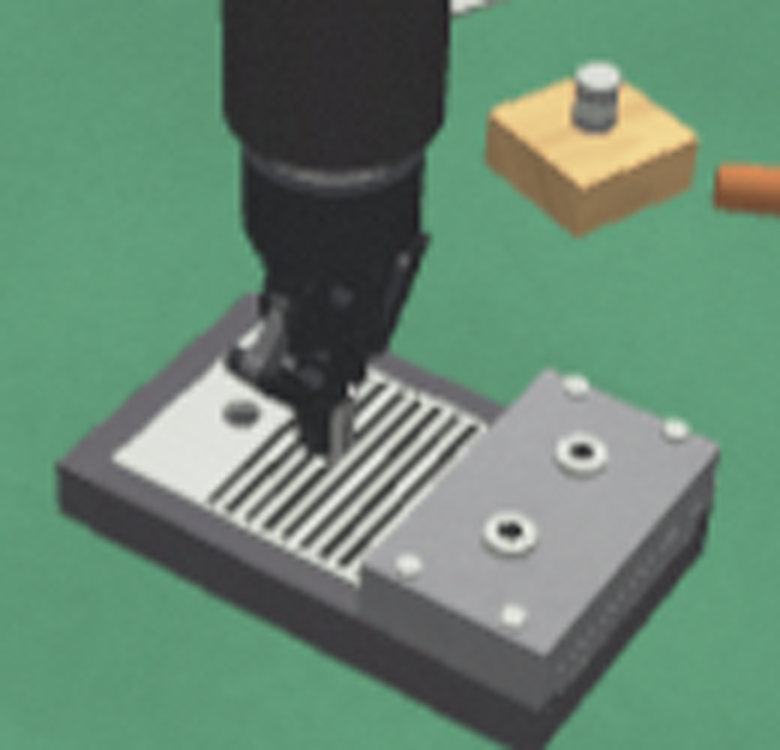

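The plate now looks level with the stop. I'll press a little harder and pull on to see whether it is really against it.

```bash
python3 -m creep '[[[0.0008,0,0,0,0,0],[0,0,-0.002,0,0,0],[0,0,-0.002,0,0,0],[0,0,0,0,0,0]]]'
```

```text
t: 9.85
position: [0.5425, 0.0004, 0.0341]
ee_rot: [3.3, 89.5, 5.6]
contact_force: [6.2, 0.1, 7.2]
opening: -0.0003
```

```bash
python3 -m creep '[[[0,0,-0.002,0,0,0],[0,0,-0.002,0,0,0],[0,0,0,0,0,0]]]'
```

```text
t: 10.1
position: [0.5409, 0.0004, 0.0341]
ee_rot: [3.8, 89.5, 6.1]
contact_force: [6.4, 0.0, 8.5]
opening: 0.0
```

Fx went from about 3.6 to 6.4 N at the same press, which fits the plate being on the stop with the tip slipping. I'll lift and check from above.

```bash
python3 -m creep '[[[-0.01,0,0,0,0,0],[-0.08,0,0,0,0,0],[-0.09,0,0,0,0,0],[-0.09,0,0,0,0,0],[0,0.1,0,0,0,0],[0,0.1,0,0,0,0],[0,0.1,0,0,0,0],[0,0.1,0,0,0,0],[0,0.1,0,0,0,0],[0,0.1,0,0,0,0],[0,0,0,0,0,0],[0,0,0,0,0,0]]]' 0.7 40; python3 go.py 0.5035 0.2935 0.12 92.25; python3 - <<'E'
from h import *
snap('top','5');snap('scene','5');crop('top','5',220,125,290,225,6,'ct5')
g=cv2.imread('pics/top5.png',0).astype(float)
w=np.clip(215-g[196:209,247:262],0,None); w[w<30]=0
vv,uu=np.mgrid[196:209,247:262]; a,b=(uu*w).sum()/w.sum(),(vv*w).sum()/w.sum(); print('hole',a,b,ray('top',a,b,.033))
E
```

```text
t: 11.1
position: [0.5269, 0.2412, 0.1375]
ee_rot: [-155.4, 89.8, -152.9]
contact_force: [0.1, -1.0, 0.6]
opening: 0.0595
t 11.1 pos [0.5269 0.2412 0.1375] tool x [-0.003 -0.002 -1.   ] y [-0.042  0.999 -0.002] z [ 0.999  0.042 -0.004] F [ 0.12 -0.97  0.63] open 0.0595
yaw 92.25 turn units [ 0.0019 -0.0023  0.0011]
yaw 272.25 turn units [-2.0925e+00 -1.7000e-03 -3.7000e-03]
d [-0.0234  0.0523 -0.0175] shift units now [ 0.0436  0.1331 -0.0529] after turn [ 0.0436  0.1329 -0.0534] J6 -132.0
hole 253.99161265726266 201.33473122378956 [ 0.49727358 -0.00213131  0.033     ]
```

View pics/ct5.png

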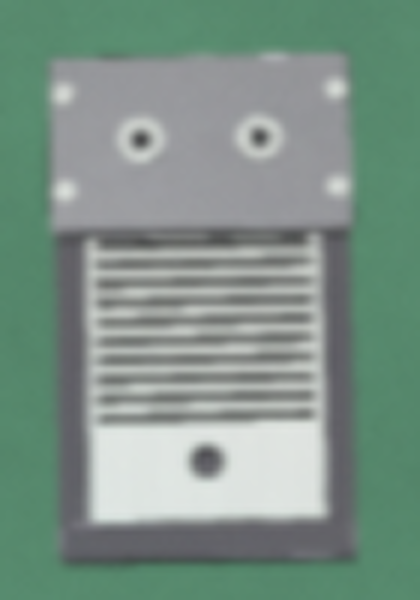

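View pics/scene5.png

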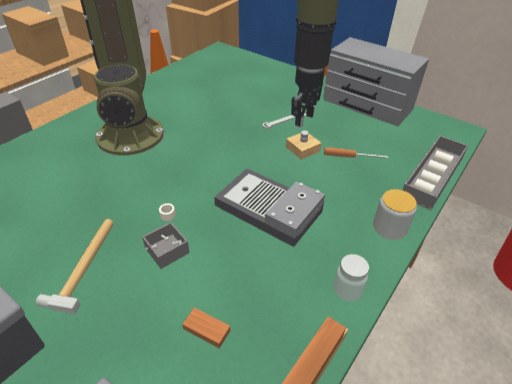

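The plate is home: its hole is at (0.4973,-0.0021) against an expected bed hole at (0.4967,-0.0021), and its near edge lies on the stop line at row 211.7. The pin is still in its holder. Now I'll move above the pin.

```bash
python3 -m creep '[[[0,0.067,-0.026,0,0,0],[0,0.066,-0.026,0,0,0],[0.04,0,0,0,0,0],[0,0,0,0,0,0],[0,0,0,0,0,0],[0,0,0,0,0,0],[0,0,0,0,0,0]]]' 0.7; python3 go.py 0.5037 0.2935 0.037 92.25; python3 - <<'E'
from h import *
snap('scene','6');crop('scene','6',270,80,340,160,7,'cs6')
E
```

```text
t: 11.78
position: [0.5061, 0.2912, 0.1242]
ee_rot: [29.4, 89.9, 31.6]
contact_force: [-0.2, -0.5, -0.4]
opening: 0.0597
t 11.78 pos [0.5061 0.2912 0.1242] tool x [ 0.001  0.001 -1.   ] y [-0.038  0.999  0.   ] z [0.999 0.038 0.001] F [-0.23 -0.48 -0.4 ] open 0.0597
yaw 92.25 turn units [-0.001   0.0006 -0.0003]
yaw 272.25 turn units [ 2.0934e+00 -5.0000e-04 -9.0000e-04]
d [-0.0024  0.0023 -0.0872] shift units now [ 0.2181  0.0059 -0.006 ] after turn [ 0.2181  0.006  -0.0058] J6 -137.4
```

View pics/cs6.png

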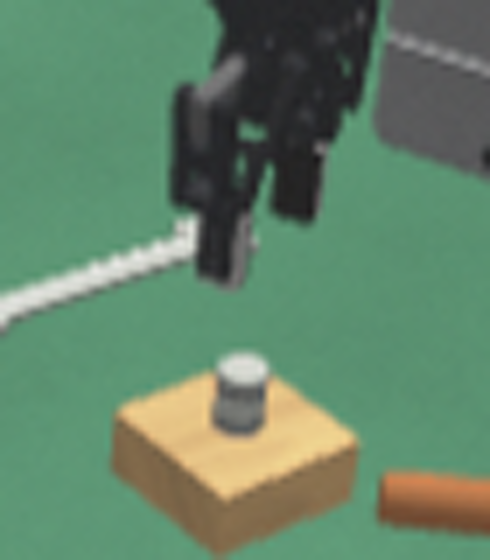

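The open jaws straddle the pin's axis. I'll descend to about 45 mm, then check.

```bash
python3 -m creep '[[[0.02,0.006,-0.006,0,0,0],[0.06,0,0,0,0,0],[0.06,0,0,0,0,0],[0.04,0,0,0,0,0],[0.015,0,0,0,0,0],[0,0,0,0,0,0],[0,0,0,0,0,0],[0,0,0,0,0,0],[0,0,0,0,0,0]]]'; python3 go.py 0.5037 0.2935 0.038 92.25
```

```text
t: 12.58
position: [0.5036, 0.295, 0.047]
ee_rot: [41.6, 89.9, 43.9]
contact_force: [0.2, 0.4, 0.3]
opening: 0.0594
t 12.58 pos [0.5036 0.295  0.047 ] tool x [ 0.002  0.002 -1.   ] y [-0.039  0.999  0.002] z [0.999 0.039 0.002] F [0.21 0.39 0.31] open 0.0594
yaw 92.25 turn units [-0.      0.0013 -0.0011]
yaw 272.25 turn units [ 2.0944e+00 -1.8000e-03 -2.0000e-03]
d [ 0.0001 -0.0015 -0.009 ] shift units now [ 0.0225 -0.0038 -0.    ] after turn [ 0.0225 -0.0038  0.    ] J6 -137.8
```

```bash
python3 -m creep '[[[0.012,-0.0038,0,0,0,0],[0.012,0,0,0,0,0],[0,0,0,0,0,0],[0,0,0,0,0,0],[0,0,0,0,0,0],[0,0,0,0,0,0],[0,0,0,0,0,0]]]'; python3 go.py 0.5037 0.2935 0.038 92.25;python3 - <<'E'
from h import *
snap('scene','7');crop('scene','7',270,80,340,160,7,'cs7')
E
```

```text
t: 13.17
position: [0.5031, 0.293, 0.0359]
ee_rot: [53.3, 90.0, 55.5]
contact_force: [0.9, -0.6, 0.1]
opening: 0.06
t 13.17 pos [0.5031 0.293  0.0359] tool x [ 0.  0. -1.] y [-0.039  0.999  0.   ] z [0.999 0.039 0.   ] F [ 0.91 -0.57  0.09] open 0.06
yaw 92.25 turn units [ 0.      0.0001 -0.0001]
yaw 272.25 turn units [-2.0944e+00  2.0000e-04  1.0000e-04]
d [0.0006 0.0005 0.0021] shift units now [-0.0052  0.0013  0.0016] after turn [-0.0052  0.0013  0.0016] J6 -137.7
```

View pics/cs7.png

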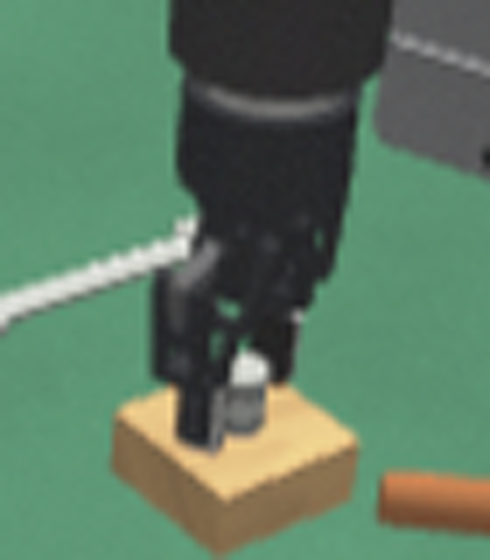

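The jaws stand on either side of the pin, just above the holder. I'll raise 2 mm and close.

```bash
python3 -m creep '[[[-0.005,0.001,0.0016,0,0,0],[0,0,0,0,0,0],[0,0,0,0,0,0],[0,0,0,0,0,0],[0,0,0,0,0,0],[0,0,0,0,0,0],[0,0,0,0,0,0],[0,0,0,0,0,0]]]' 0 40; python3 go.py 0.5037 0.2935 0.038 92.25;python3 - <<'E'
from h import *
snap('scene','8');crop('scene','8',270,80,340,160,7,'cs8')
E
```

```text
t: 13.88
position: [0.5039, 0.2935, 0.0382]
ee_rot: [36.3, 90.0, 38.5]
contact_force: [0.2, 0.8, 3.3]
opening: 0.0228
t 13.88 pos [0.5039 0.2935 0.0382] tool x [ 0.001  0.    -1.   ] y [-0.039  0.999  0.   ] z [0.999 0.039 0.001] F [0.23 0.75 3.29] open 0.0228
yaw 92.25 turn units [ 0.      0.0004 -0.0003]
yaw 272.25 turn units [-2.0944e+00  5.0000e-04  6.0000e-04]
d [-0.0002  0.     -0.0002] shift units now [ 0.0004  0.     -0.0004] after turn [ 0.0004  0.     -0.0004] J6 -137.7
```

View pics/cs8.png

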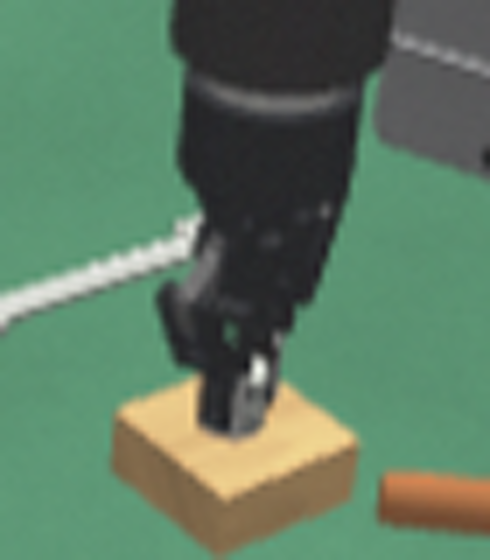

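It's gripped at 23 mm opening, against the 24 mm head. I'll lift.

```bash
python3 -m creep '[[[-0.02,0,0,0,0,0],[-0.03,0,0,0,0,0],[-0.03,0,0,0,0,0],[-0.05,0,0,0,0,0],[-0.05,0,0,0,0,0],[-0.03,0,0,0,0,0],[0,0,0,0,0,0],[0,0,0,0,0,0],[0,0,0,0,0,0]]]'; python3 go.py 0.4970 -0.0021 0.12 92.25;python3 - <<'E'
from h import *
snap('scene','9');crop('scene','9',270,60,340,160,6,'cs9')
E
```

```text
t: 14.68
position: [0.503, 0.293, 0.1204]
ee_rot: [-160.2, 89.9, -157.9]
contact_force: [-0.7, 0.3, -2.0]
opening: 0.0226
t 14.68 pos [0.503  0.293  0.1204] tool x [-0.002 -0.001 -1.   ] y [-0.039  0.999 -0.001] z [ 0.999  0.039 -0.002] F [-0.74  0.29 -2.04] open 0.0226
yaw 92.25 turn units [-0.0001 -0.0013  0.0005]
yaw 272.25 turn units [2.0943e+00 7.0000e-04 2.0000e-03]
d [-0.006  -0.2951 -0.0004] shift units now [ 0.0017 -0.7366 -0.0438] after turn [ 0.0011 -0.7366 -0.0439] J6 -137.7
```

View pics/cs9.png

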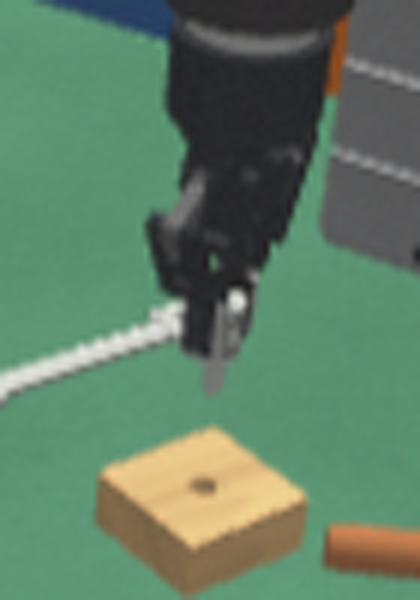

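The pin hangs in the jaws and the holder hole is empty. Now I'll carry it to the jig.

```bash
python3 -m creep '[[[0,-0.04,0,0,0,0],[0,-0.085,-0.006,0,0,0],[0,-0.085,-0.006,0,0,0],[0,-0.085,-0.006,0,0,0],[0,-0.085,-0.006,0,0,0],[0,-0.085,-0.006,0,0,0],[0,-0.085,-0.006,0,0,0],[0,-0.085,-0.006,0,0,0],[0,-0.06,-0.002,0,0,0],[0,-0.04,0,0,0,0],[0,0,0,0,0,0],[0,0,0,0,0,0]]]'; python3 go.py 0.4970 -0.0021 0.075 92.25
```

```text
t: 15.73
position: [0.497, -0.0023, 0.1209]
ee_rot: [-172.5, 89.9, -170.4]
contact_force: [-0.6, 0.1, -1.1]
opening: 0.0229
t 15.73 pos [ 0.497  -0.0023  0.1209] tool x [-0.001 -0.    -1.   ] y [-0.037  0.999 -0.   ] z [ 0.999  0.037 -0.001] F [-0.6   0.08 -1.07] open 0.0229
yaw 92.25 turn units [-0.0014 -0.0009  0.0001]
yaw 272.25 turn units [2.093e+00 2.000e-04 1.500e-03]
d [ 0.      0.0002 -0.0459] shift units now [0.1147 0.0004 0.0003] after turn [1.147e-01 4.000e-04 1.000e-04] J6 -110.9
```

```bash
python3 -m creep '[[[0.03,0,0,0,0,0],[0.05,0,0,0,0,0],[0.04,0,0,0,0,0],[0.011,0,0,0,0,0],[0,0,0,0,0,0],[0,0,0,0,0,0],[0,0,0,0,0,0],[0,0,0,0,0,0]]]'; python3 go.py 0.4970 -0.0021 0.038 92.25;python3 - <<'E'
from h import *
snap('scene','10');crop('scene','10',205,130,295,220,8,'cs10')
for p in [(.497,-.0021,.034),(.497,-.0021,.040)]: print(((proj('scene',np.array(p))-[205,130])*8).round())
E
```

```text
t: 16.4
position: [0.4982, -0.0008, 0.0705]
ee_rot: [12.4, 89.9, 14.7]
contact_force: [0.1, -0.6, -1.4]
opening: 0.0226
t 16.4 pos [ 0.4982 -0.0008  0.0705] tool x [ 0.002  0.    -1.   ] y [-0.04   0.999  0.   ] z [0.999 0.04  0.002] F [ 0.13 -0.64 -1.41] open 0.0226
yaw 92.25 turn units [ 0.0002  0.0012 -0.0003]
yaw 272.25 turn units [-2.0942e+00  4.0000e-04  1.8000e-03]
d [-0.0012 -0.0013 -0.0325] shift units now [ 0.0811 -0.0031 -0.0033] after turn [ 0.0811 -0.0031 -0.0031] J6 -110.9
[325. 465.]
[325. 452.]
```

View pics/cs10.png

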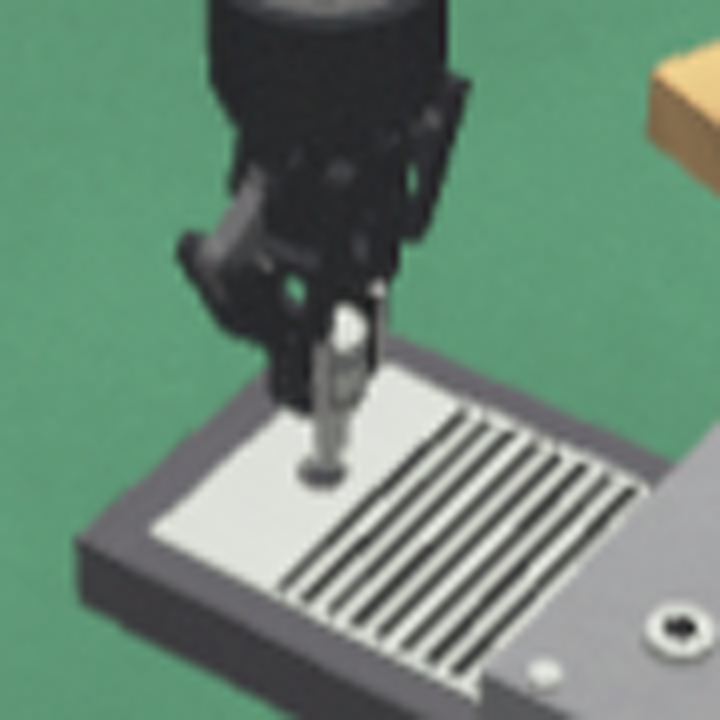

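The shank tip (crop about (328,462)) sits right over the hole (323,473). The remaining offset of about 1.2 mm gets trimmed, then I'll lower slowly.

```bash
python3 -m creep '[[[0,-0.003,-0.003,0,0,0],[0.005,0,0,0,0,0],[0.005,0,0,0,0,0],[0.005,0,0,0,0,0],[0,0,0,0,0,0],[0,0,0,0,0,0]]]'; python3 go.py 0.4970 -0.0021 0.038 92.25
```

```text
t: 16.95
position: [0.4963, -0.0025, 0.0631]
ee_rot: [-170.6, 90.0, -168.3]
contact_force: [-0.1, 0.2, -2.3]
opening: 0.0227
t 16.95 pos [ 0.4963 -0.0025  0.0631] tool x [-0.001 -0.    -1.   ] y [-0.039  0.999 -0.   ] z [ 0.999  0.039 -0.001] F [-0.11  0.19 -2.27] open 0.0227
yaw 92.25 turn units [-0.0001 -0.0003  0.0001]
yaw 272.25 turn units [2.0943e+00 1.0000e-04 5.0000e-04]
d [ 0.0007  0.0004 -0.0251] shift units now [0.0627 0.0009 0.0019] after turn [0.0627 0.0009 0.0018] J6 -110.8
```

```bash
python3 -m creep '[[[0.004,0.0005,0.001,0,0,0],[0.004,0,0,0,0,0],[0.004,0,0,0,0,0],[0.004,0,0,0,0,0],[0.004,0,0,0,0,0],[0,0,0,0,0,0],[0,0,0,0,0,0]]]'; python3 go.py 0.4970 -0.0021 0.038 92.25
```

```text
t: 17.53
position: [0.4967, -0.0022, 0.0552]
ee_rot: [-174.6, 90.0, -172.4]
contact_force: [-0.6, -0.3, -1.0]
opening: 0.0231
t 17.53 pos [ 0.4967 -0.0022  0.0552] tool x [-0. -0. -1.] y [-0.039  0.999 -0.   ] z [ 0.999  0.039 -0.   ] F [-0.64 -0.25 -0.99] open 0.0231
yaw 92.25 turn units [-0.0001 -0.0002  0.    ]
yaw 272.25 turn units [2.0943e+00 0.0000e+00 3.0000e-04]
d [ 0.0003  0.0001 -0.0172] shift units now [0.043  0.0003 0.0007] after turn [0.043  0.0002 0.0007] J6 -110.8
```

```bash
python3 -m creep '[[[0.004,0,0,0,0,0],[0.004,0,0,0,0,0],[0.004,0,0,0,0,0],[0,0,0,0,0,0],[0,0,0,0,0,0]]]'; python3 go.py 0.4970 -0.0021 0.038 92.25
```

```text
t: 17.95
position: [0.4967, -0.0022, 0.0503]
ee_rot: [-176.9, 90.0, -174.7]
contact_force: [0.4, 0.8, -1.3]
opening: 0.023
t 17.95 pos [ 0.4967 -0.0022  0.0503] tool x [-0. -0. -1.] y [-0.039  0.999 -0.   ] z [ 0.999  0.039 -0.   ] F [ 0.41  0.8  -1.34] open 0.023
yaw 92.25 turn units [-0.0001 -0.0003  0.    ]
yaw 272.25 turn units [2.0943e+00 0.0000e+00 4.0000e-04]
d [ 0.0003  0.0001 -0.0123] shift units now [0.0309 0.0003 0.0008] after turn [0.0309 0.0003 0.0008] J6 -110.8
```

Tip is 4 mm inside the bed hole with no reaction force. On down.

```bash
python3 -m creep '[[[0.004,0,0,0,0,0],[0.004,0,0,0,0,0],[0.004,0,0,0,0,0],[0.004,0,0,0,0,0],[0.004,0,0,0,0,0],[0,0,0,0,0,0],[0,0,0,0,0,0]]]'; python3 go.py 0.4970 -0.0021 0.038 92.25
```

```text
t: 18.53
position: [0.4967, -0.0022, 0.0424]
ee_rot: [-176.4, 90.0, -174.2]
contact_force: [-0.7, -0.2, -0.8]
opening: 0.023
t 18.53 pos [ 0.4967 -0.0022  0.0424] tool x [-0. -0. -1.] y [-0.039  0.999 -0.   ] z [ 0.999  0.039 -0.   ] F [-0.69 -0.21 -0.8 ] open 0.023
yaw 92.25 turn units [-0.     -0.0002  0.    ]
yaw 272.25 turn units [2.0944e+00 0.0000e+00 3.0000e-04]
d [ 0.0003  0.0001 -0.0044] shift units now [0.011  0.0002 0.0007] after turn [0.011  0.0002 0.0007] J6 -110.8
```

```bash
python3 -m creep '[[[0.003,0,0,0,0,0],[0.003,0,0,0,0,0],[0.002,0,0,0,0,0],[0,0,0,0,0,0],[0,0,0,0,0,0]]]'; python3 go.py 0.4970 -0.0021 0.038 92.25
```

```text
t: 18.95
position: [0.4968, -0.0022, 0.0393]
ee_rot: [170.7, 90.0, 172.9]
contact_force: [0.5, -0.7, -2.9]
opening: 0.0226
t 18.95 pos [ 0.4968 -0.0022  0.0393] tool x [-0.  0. -1.] y [-0.039  0.999  0.   ] z [ 0.999  0.039 -0.   ] F [ 0.47 -0.72 -2.85] open 0.0226
yaw 92.25 turn units [-0.0001 -0.0001 -0.    ]
yaw 272.25 turn units [ 2.0943e+00 -0.0000e+00  2.0000e-04]
d [ 0.0002  0.0001 -0.0013] shift units now [0.0032 0.0002 0.0006] after turn [0.0032 0.0002 0.0006] J6 -110.8
```

It's about 1 mm above seating. I'll open and let it drop, then retreat straight up.

```bash
python3 -m creep '[[[0.002,0,0,0,0,0],[0,0,0,0,0,0],[0,0,0,0,0,0],[0,0,0,0,0,0]]]' - && python3 -m creep '[[[0,0,0,0,0,0],[0,0,0,0,0,0],[0,0,0,0,0,0],[0,0,0,0,0,0],[0,0,0,0,0,0],[0,0,0,0,0,0]]]' 0.65; python3 - <<'E'
from h import *
snap('scene','11');crop('scene','11',205,130,295,220,8,'cs11')
E
```

```text
t: 19.28
position: [0.4968, -0.0022, 0.0386]
ee_rot: [95.7, 90.0, 98.0]
contact_force: [-0.6, 0.0, -1.3]
opening: 0.0226
t: 19.78
position: [0.4968, -0.0022, 0.0386]
ee_rot: [64.3, 90.0, 66.5]
contact_force: [-0.2, 0.0, -0.5]
opening: 0.0557
```

View pics/cs11.png

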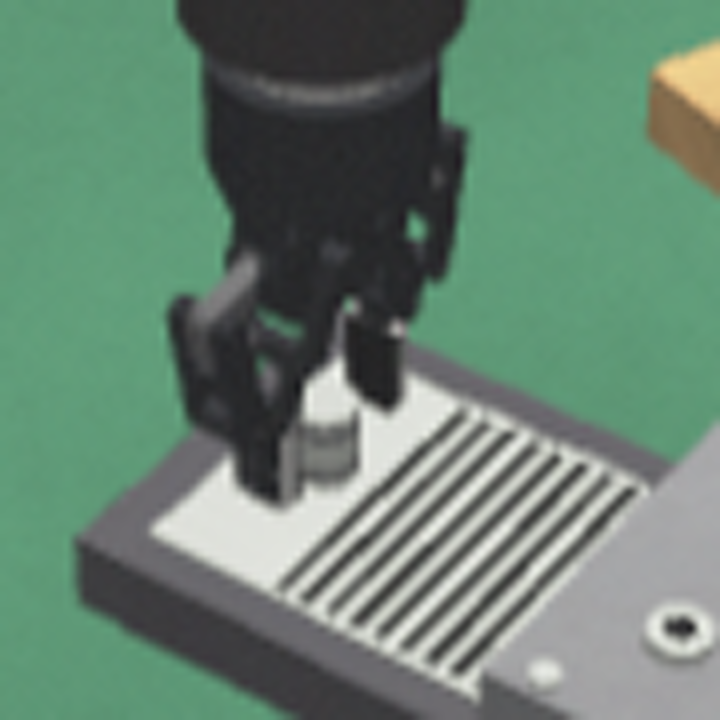

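The pin's head sits on the plate (crop (330,430)). Retreating up and to the side.

```bash
python3 -m creep '[[[-0.02,0,0,0,0,0],[-0.04,0,0,0,0,0],[-0.08,0,0,0,0,0],[-0.09,0,0,0,0,0],[-0.09,0,0,0,0,0],[-0.05,0.08,0,0,0,0],[0,0.1,0,0,0,0],[0,0.1,0,0,0,0],[0,0.1,0,0,0,0],[0,0.08,0,0,0,0],[0,0,0,0,0,0],[0,0,0,0,0,0]]]'; python3 - <<'E'
from h import *
snap('top','12');im,d=snap('scene','12');crop('scene','12',205,130,295,220,8,'cs12');crop('top','12',220,125,290,225,6,'ct12')
g=cv2.imread('pics/top12.png'); 
for n in('top','scene'):
    for z in(.034,.066): print(n,z,proj(n,np.array([.4967,-.0021,z])).round(1))
P=cloud('scene',d); 
D=np.load('pics/top_d12.npy');Q=cloud('top',D)
for A in(P,Q):
    m=(np.hypot(A[...,0]-.497,A[...,1]+.002)<.025)&(A[...,2]>.05)&(A[...,2]<.09); print(m.sum(),np.percentile(A[m][:,2],[50,80,95]).round(4),A[m].mean(0).round(4))
E
```

```text
t: 20.83
position: [0.4893, 0.1831, 0.1868]
ee_rot: [-141.0, 90.0, -138.6]
contact_force: [-0.2, -0.5, 0.1]
opening: 0.0554
top 0.034 [254.  201.5]
top 0.066 [253.9 200.4]
scene 0.034 [245.5 188.1]
scene 0.066 [245.5 179.4]
71 [0.0639 0.0658 0.0671] [ 0.4998 -0.0072  0.0616]
55 [0.0668 0.0681 0.0696] [ 0.4966 -0.0026  0.0655]
```

View pics/cs12.png

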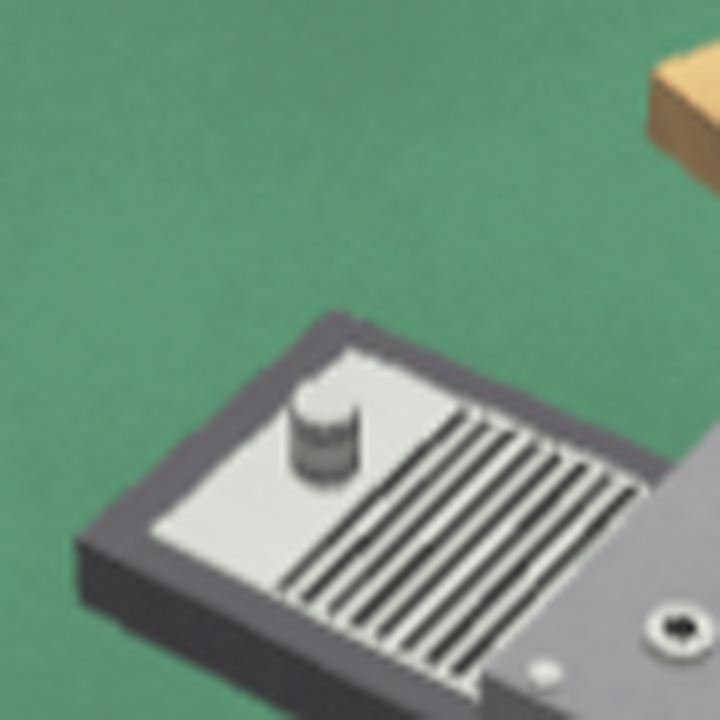

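View pics/ct12.png

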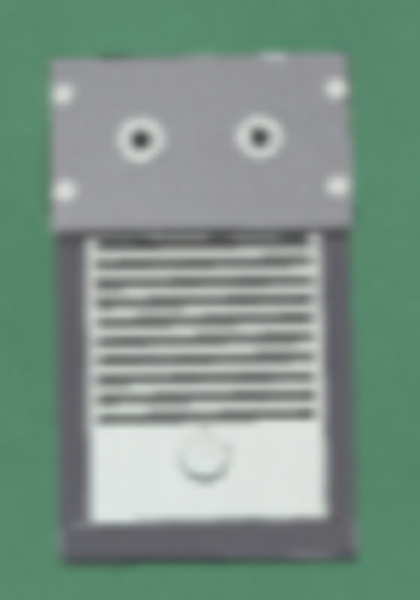

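View pics/scene12.png

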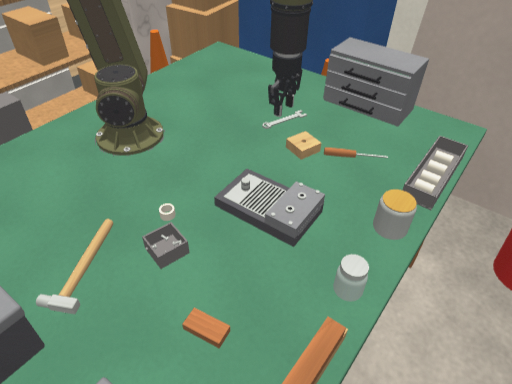

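The pin stands upright in the hole. Its head top is at about 66 mm, as expected, and it sits at the predicted pixel in both views. The plate's edge is on the stop, the bystanders look unmoved, and the arm is clear. Handing in.

```bash
python3 -c "
from cell import bot
print(bot.close_job())"
```

```text
the job is handed in; nothing more can be done
None
```

The plate is home against the front stop and the pin is seated through it in the bed hole. I handed the job in at about 21 s of the 67 s allowed. No verdict is reported, so this rests on my own checks.

- **Plate:** I dragged it about 28 mm with shut fingertips. The sampled press force peaked near 11 N, against the 25 N limit. The sideways force rose from about 3.6 to 6.4 N at the end, which fits the plate meeting the stop. From above, its hole was within 1 mm of the expected bed-hole position and its near edge lay on the stop line.
- **Pin:** It left its holder only after the plate was home, went into the bed hole with no reaction force, and was released about 0.5 mm above its seat. Its head top then measured about 66 mm in depth, which is the fully seated height. It stands upright.
- **Rest of the bench:** The other things look unmoved, and the gripper ended clear of everything.

The two cameras disagreed by about 1 pixel (2 mm) on where the jig is, which is within the stated calibration. The top-view depth read the pin head about 1 mm higher than the scene view. I relied on the top view for positions.

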